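# Cock the larger bottle-cap flicker on the hallway shelf

### The arm

A 7-joint arm with a two-finger parallel gripper is mounted at the origin on the work surface. World frame = base frame: x ahead of the robot, y to its left, z up, the work surface at z = 0. Lengths are in m, angles in degrees, forces in N, time in s.
With the tool pointing down it reaches from about 0.425 to 0.875 m from the base axis. Payload 4.7 kg.
Tool frame: the origin (TCP) lies at the very end of the fingers, on their centre line; the grasp point (between the pads) lies env.hold_point_z behind it (env.hold_point_z is the distance from the TCP to the grasp point, in m); z points along the fingers, y is the line along which they close (so a half turn about z gives the same grasp; the last joint's range is limited). The gripper opens to 87 mm and grips with 3 to 60 N. Pads are 19 mm wide; open, the fingers measure 117 mm over their backs; the gripper's body (75 mm by 190 mm) begins 51 mm behind the grasp point.
Start: joints at [-65.884, 18.392, -4.016, 83.108, 1.295, 78.541, -3.26], TCP at [0.257, 0.597, 0.223] pointing down, gripper open.
Joint ranges: [-163.93, 163.93], [-17.29, 119.83], [-79.2, 71.16], [3.27, 140.29], [-89.18, 269.18], [5.43, 117.66], [-154.24, 154.24]. Speed limits (degrees/s): [147.25, 147.25, 180, 180, 180, 180, 180].

### API

Orientations are given as [roll, pitch, yaw] about the fixed x, y, z axes, in that order (R = Rz(yaw) Ry(pitch) Rx(roll)).
In Python, from cell import env gives the robot as it stands.
- The arm moves only by the shell command python3 -m jog 'ROWS' [FORCE]. ROWS is JSON, a list of rows, each an object with "dp": the shift along the tool's x, y, z in cm, a list of three; "twist": the turn about the tool's z in degrees; "fingers": the opening, from 0 (shut) to 1 (fully open). A call has 1 to 8 rows; each row is the pose to reach, as a shift and turn from the pose commanded when the call began, along the tool's axes at that moment; what a row does not reach only later rows make up. A row lasts 1/8 s, in which the tool goes at most 62.5 mm and 10.7 degrees, less where a joint would pass 70% of its speed; a pose out of reach is approached as far as the arm can. A call with a gripper value outside its range is refused whole. The fingers move at their own pace and stop on an object; FORCE is the grip in N (left out, the last holds). Time passes only in rows, so rows that repeat a pose let the fingers close. It gives the time, the measured TCP pose, the force, the opening and the grip force at its end, in the units of the state.
- env.get_obs(): the state, without advancing time (a new reading comes with each control period).
- env.read_camera(name): name is "side" or "top" or "wrist"; returns a dict with "pixels" (400x640x3 uint8, blue, green, red), "depth" (400x640 float32, m along the optical axis (not along the pixel's ray), 0 where there is no reading), "fx", "fy", "cx", "cy" (pixels), "rvec" (rotation vector, rad) and "tvec" (3), from world to camera coordinates, as OpenCV has them. Camera axes: x right, y down, z forward; pixel columns grow to the right and rows downward; lengths in m; the calibration is good to about 2 mm. A picture is of the moment at which its call begins.
- env.sign_off(): hands the job in; it is judged then, once.
The state is a dict: "time_s": time; "qpos": joint angles; "joint_velocities": joint speeds; "effort": joint torques, N m; "tool_pos": TCP position; "tool_rot": TCP orientation; "force": force on the tool from outside, world axes, zero at the start; "wrist_torque": the same for the moment, N m; "grip_width": finger opening in m; "grasp_force": force on a finger pad.
Only numpy, scipy, OpenCV 4.12 (cv2) and the standard library are available. Lean on these libraries where they do the work, as an engineer would, in place of code of your own. Each camera call takes 0.05 s, during which the arm holds its last target. There are 200 camera calls.

### The job

Two wooden bottle-cap flickers stand on the hallway shelf. Cock the larger one: draw its sprung arm back by the upright wooden post until the catch hooks the end of the arm, then let go so that it stays cocked. Never let its arm snap forward, and leave the smaller flicker's arm alone.

Things in the scene. Friction and masses are not known exactly. Their poses are not given: they have to be found in the camera images.
- flicker: the larger cap flicker, fixed: a pale wooden board 230 (x) by 180 (y) by 18 mm. Origin: centre of its underside; x is its shooting direction, z up. The arm's vertical pivot is at x 22, y -60 mm. The arm is a steel bar 24-30 mm above the shelf; at its end, 130 mm from the pivot, stands a steel pin 10 mm thick, top 55 mm high. Fingertips 60 mm or more above the shelf clear all but the post.
- flicker_post (a point): the grip of the larger flicker: an upright round wooden post on its arm, 14 mm thick, 100 mm from the arm's pivot, its top 100 mm above the shelf. The point is on the post's axis, 80 mm above the shelf, and moves with the arm.
- flicker_arm (a joint): the larger flicker's arm (rad): 0 = sprung forward, pointing 60 degrees left of the board's x; grows as it is drawn back, anticlockwise from above. Its pin meets the catch at 0.9, which snaps behind it at 1.07, and let go it rests on the hook at about 1.05 (cocked). Stop at 1.20. The spring pulls the post with 2 N at 0, 7 N when cocked; passing the catch takes some 12 N.
- flicker_catch (a joint): the larger flicker's dark steel catch (rad), 32-44 mm above the shelf, pivoted at x -82, y 30 mm of the board; its hook reaches 70 mm forward outside the pin's path, a short trigger tail points back. 0 = closed by a weak spring; opens to about 0.16 while the pin passes, then drops to 0. When cocked, some 3 N pushing the tail inward fires the arm.
- small_post (a point): top of the 11 mm thick post of the smaller flicker, on its axis, 80 mm above the shelf; it must not be moved. Same shape as the larger flicker, with a board 143 by 112 by 18 mm whose centre is within 55 mm of this post.

How it is judged:
By the outcome, as a careful person would: the job done as asked, in the order asked, and still so for the second after the job is handed in, with the robot touching nothing.
It also fails if it takes over 34 s, if anything falls off the work surface, if the arm or the gripper's body presses on something with over 40 N, if the wrist force passes 120 N, or if a joint passes its speed limit or range.

## Working session

There is one attempt and no reset: what is moved stays moved. The work goes in short steps, Python scripts to look and compute and a shell command to move; the robot and the scene stay as the last step left them, time stands still between calls to the robot, and variables do not carry over. Pictures are saved under pics/ and viewed, at most 10 in all, crops included, and the job is handed in when it is done.

```bash
mkdir -p pics; ls; cat > h.py <<'E'
import numpy as np, cv2
from cell import env
def cloud(c):
    R=cv2.Rodrigues(np.array(c["rvec"],float))[0]; t=np.array(c["tvec"],float).ravel()
    v,u=np.mgrid[:400,:640]; d=c["depth"]
    P=np.stack([(u-c["cx"])/c["fx"]*d,(v-c["cy"])/c["fy"]*d,d],-1)
    W=(P-t)@R; W[d==0]=np.nan
    return W
E
python3 - <<'E'
from h import *
o=env.get_obs(); print(o, env.hold_point_z)
for n in ["top","side"]:
    c=env.read_camera(n); cv2.imwrite(f"pics/{n}0.png",c["pixels"]); W=cloud(c); np.save(n+".npy",W)
    print(n,c["tvec"],c["rvec"])
    m=(W[...,2]>0.065)&(W[...,2]<0.11)
    k,l,s,ce=cv2.connectedComponentsWithStats(m.astype(np.uint8))
    for i in range(1,k):
        if s[i,4]>8: print(s[i],np.round(np.median(W[l==i],0),4),np.round(W[l==i].max(0),3),np.round(W[l==i].min(0),3))
E
```

```text
pics
{'time_s': 0.0, 'qpos': array([-65.8826169 ,  18.4410427 ,  -4.01291149,  83.17510315,
         1.29624331,  78.53889714,  -3.25983016]), 'joint_velocities': array([ 0.03428131,  0.11852375,  0.06261476, -0.03071787, -0.0661473 ,
       -0.1651943 , -0.01066082]), 'effort': array([-4.12465515e-04, -4.91285741e+01, -4.03520074e-01, -3.12522054e+01,
       -6.37146877e-02,  4.38310322e-02,  1.78518139e-04]), 'tool_pos': array([0.25706826, 0.59641349, 0.22143691]), 'tool_rot': array([-1.79890256e+02,  7.68274851e-03,  1.56690310e+02]), 'force': array([-1.12448342, -0.60588444, -0.12133259]), 'wrist_torque': array([-0.02561763,  0.06602567, -0.0476988 ]), 'grasp_force': 0.0, 'grip_width': 0.0870083026220544} 0.0187
top [0.01361241 0.54748742 0.92716496] [ 2.10345507 -2.14899732  0.14458406]
[532  61  30  27 315] [ 0.8205 -0.5767  0.0891] [ 0.863 -0.568  0.11 ] [ 0.807 -0.616  0.065]
[115  67  41  37 617] [0.8215 0.4584 0.0902] [0.881 0.517 0.11 ] [0.795 0.433 0.065]
[121  75   6   5  11] [0.853  0.4965 0.1093] [0.857 0.502 0.11 ] [0.845 0.489 0.108]
[559  89  29  27 326] [ 0.7443 -0
[... 1153 characters left out ...]
.4525 0.0906] [0.878 0.52  0.11 ] [0.79  0.429 0.065]
[ 111   93   91   28 1196] [0.2104 0.5201 0.0876] [0.348 0.531 0.11 ] [0.088 0.511 0.065]
[297 125   5  13  54] [0.5781 0.2595 0.0857] [0.585 0.27  0.102] [0.573 0.252 0.065]
[  52  227   68   44 1067] [ 0.0108 -0.0567  0.0867] [0.066 0.021 0.11 ] [-0.067 -0.07   0.065]
[348 239   5   8  34] [ 0.5441 -0.1878  0.0757] [ 0.549 -0.18   0.082] [ 0.54  -0.191  0.065]
[570 339  28  31 418] [ 0.8101 -0.6005  0.0913] [ 0.827 -0.57   0.11 ] [ 0.806 -0.622  0.065]
[426 354  10   8  48] [ 0.5704 -0.4962  0.0665] [ 0.578 -0.487  0.07 ] [ 0.56  -0.504  0.065]
[558 382  15  18 134] [ 0.7328 -0.6436  0.0969] [ 0.747 -0.631  0.11 ] [ 0.726 -0.659  0.065]
```

View pics/top0.png

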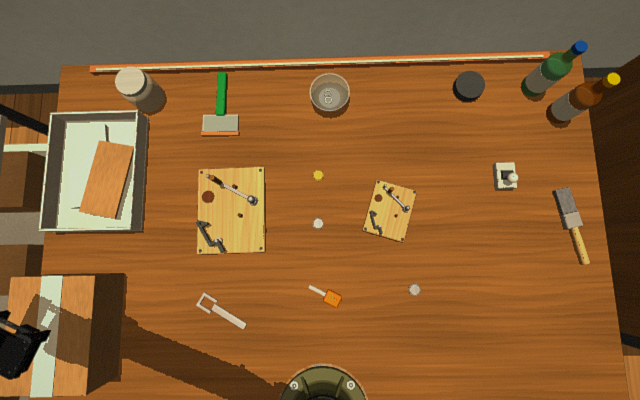

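```bash
python3 - <<'E'
import cv2
i=cv2.imread("pics/top0.png")[120:270,140:300]
cv2.imwrite("pics/crop0.png",cv2.resize(i,None,fx=4,fy=4,interpolation=cv2.INTER_CUBIC))
E
```

```text
(no output)
```

View pics/crop0.png

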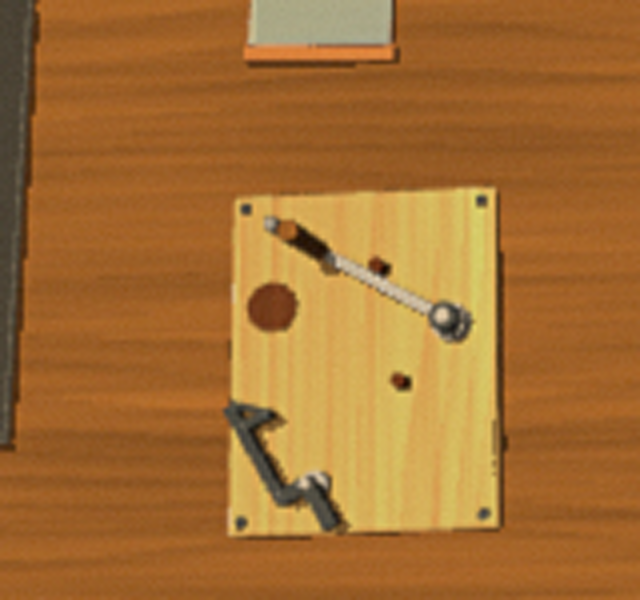

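The top view shows the larger flicker at full-image columns 197–265, rows 167–254. Its post top is near (212,177), the pivot near (252,199), and the catch at the lower left near (197–226, 220–252). The smaller flicker is at columns 363–415. Board x points up in the image, which is world +x.

```bash
python3 - <<'E'
from h import *
i=cv2.imread("pics/top0.png"); W=np.load("top.npy")
h=cv2.cvtColor(i,cv2.COLOR_BGR2HSV); print(h[215,240],h[260,240])
roi=np.zeros((400,640),bool); roi[155:265,185:280]=1
m=roi&(W[...,2]>.01)&(W[...,2]<.026)
P=W[m]; r=cv2.minAreaRect((P[:,:2]*1000).astype(np.float32)); print(r,np.median(P[:,2]))
S=np.load("side.npy")
m2=(np.abs(S[...,0]-.5)<.16)&(np.abs(S[...,1]-.21)<.13)&(S[...,2]>.01)&(S[...,2]<.026)
r2=cv2.minAreaRect((S[m2][:,:2]*1000).astype(np.float32));print(r2)
for w in (W,S):
    q=w[(np.abs(w[...,0]-.58)<.03)&(np.abs(w[...,1]-.26)<.03)&(w[...,2]>.04)]
    for a in(.04,.06,.075,.09): 
        k=q[(q[:,2]>a)&(q[:,2]<a+.015)]; print(a,len(k),k.mean(0) if len(k) else 0)
c=np.array(r[0])/1000
for yd in (-3,-1,0,1,3):
    y=np.radians(yd); R=np.array([[np.cos(y),-np.sin(y)],[np.sin(y),np.cos(y)]])
    p=c+R@[.022,-.06]; print(yd,p,[(p+.1*np.array([np.cos(y+np.pi/3+t),np.sin(y+np.pi/3+t)])).round(4).tolist() for t in(0,.3,.6,.9,1.05,1.13)])
E
```

```text
[  9 198 107] [ 14 186 167]
((511.46624755859375, 234.91897583007812), (230.2574005126953, 180.53561401367188), 0.8586394190788269) 0.01845775349114935
((508.05218505859375, 231.67721557617188), (229.93211364746094, 187.6351318359375), 1.2191659212112427)
0.04 20 [0.58704918 0.26970043 0.04882796]
0.06 11 [0.57970964 0.25860314 0.06793551]
0.075 10 [0.58035033 0.25880685 0.07959405]
0.09 32 [0.58224019 0.26126862 0.09896523]
0.04 23 [0.58225779 0.26408404 0.04697805]
0.06 17 [0.57886568 0.25867728 0.06714411]
0.075 22 [0.57801434 0.25987092 0.08263534]
0.09 21 [0.57863398 0.26061835 0.09689746]
-3 [0.53029594 0.17384981] [[0.5848, 0.2577], [0.5575, 0.2701], [0.5279, 0.2738], [0.4985, 0.2686], [0.4846, 0.2628], [0.4777, 0.2589]]
-1 [0.53241575 0.17454416] [[0.5839, 0.2603], [0.5563, 0.2717], [0.5265, 0.2744], [0.4973, 0.2682], [0.4837, 0.2619], [0.4769, 0.2577]]
0 [0.53346625 0.17491898] [[0.5835, 0.2615], [0.5556, 0.2724], [0.5258, 0.2746], [0.4967, 0.2679], [0.4832, 0.2614], [0.4765, 0.2571]]
1 [0.53451004 0.17531207] [[0.583, 0.2628], [0.555, 0.2732], [0.5251, 0.2749], [0.4961, 0.2677], [0.4828, 0.2609], [0.4761, 0.2565]]
3 [0.53657625 0.17615259] [[0.582, 0.2653], [0.5536, 0.2747], [0.5237, 0.2753], [0.495, 0.2671], [0.4819, 0.2599], [0.4754, 0.2552]]
```

```bash
python3 -m jog '[{"dp":[-3,-1.2,0],"twist":6,"fingers":1},{"dp":[-8.5,-3.5,0],"twist":15,"fingers":1},{"dp":[-14,-5.8,0],"twist":25,"fingers":1},{"dp":[-19.5,-8.1,0],"twist":35,"fingers":1},{"dp":[-25,-10.4,0],"twist":45,"fingers":1},{"dp":[-30.5,-12.7,0],"twist":55,"fingers":1},{"dp":[-36,-15,0],"twist":62,"fingers":1},{"dp":[-40.5,-17,0],"twist":66.7,"fingers":1}]' 25
python3 - <<'E'
from h import *
o=env.get_obs(); print(o["tool_pos"],o["tool_rot"],o["qpos"],o["time_s"])
E
```

```text
time_s: 1.1
tool_pos: [0.5633, 0.2781, 0.2222]
tool_rot: [-180.0, 0.0, 89.7]
force: [0.2, 0.6, -0.6]
grip_width: 0.0867
grasp_force: 0.0
[0.56328438 0.27806093 0.222217  ] [-1.79995905e+02  4.40974300e-02  8.97258238e+01] [-42.90706813  15.89039548  17.43974117  87.157323    -4.77888715
  77.71308747 -25.34850517] 1.1
```

```bash
python3 -m jog '[{"dp":[-1,1,2],"twist":0,"fingers":1},{"dp":[-2,2,5],"twist":0,"fingers":1},{"dp":[-2,2,7.5],"twist":0,"fingers":1},{"dp":[-2,2,9],"twist":0,"fingers":1},{"dp":[-2,2,9],"twist":0,"fingers":1}]'
python3 - <<'E'
from h import *
o=env.get_obs(); print(o["tool_pos"],o["tool_rot"])
for n in("wrist","side"):
    c=env.read_camera(n); cv2.imwrite(f"pics/{n}1.png",c["pixels"]); w=cloud(c)
    q=w[(np.abs(w[...,0]-.58)<.025)&(np.abs(w[...,1]-.26)<.025)&(w[...,2]>.04)]
    for a in(.06,.08,.095): 
        k=q[(q[:,2]>a)&(q[:,2]<min(a+.02,.106))]; print(n,a,len(k),np.r_[k.min(0),k.max(0)].round(4) if len(k) else 0)
E
```

```text
time_s: 1.72
tool_pos: [0.5804, 0.2611, 0.1309]
tool_rot: [-179.8, 0.1, 90.1]
force: [-0.7, -0.5, 0.0]
grip_width: 0.0869
grasp_force: 0.0
[0.58042141 0.26114256 0.1309151 ] [-1.79835006e+02  5.98369886e-02  9.00866433e+01]
wrist 0.06 123 [0.5757 0.2636 0.0607 0.5893 0.2707 0.08  ]
wrist 0.08 242 [0.5757 0.2574 0.0802 0.5896 0.2706 0.1   ]
wrist 0.095 322 [0.5758 0.2571 0.0951 0.5896 0.2704 0.1021]
side 0.06 23 [0.5729 0.2539 0.0611 0.5848 0.2627 0.0797]
side 0.08 33 [0.5716 0.2516 0.0814 0.5838 0.2682 0.0993]
side 0.095 17 [0.5727 0.2537 0.095  0.584  0.2682 0.1027]
```

View pics/wrist1.png

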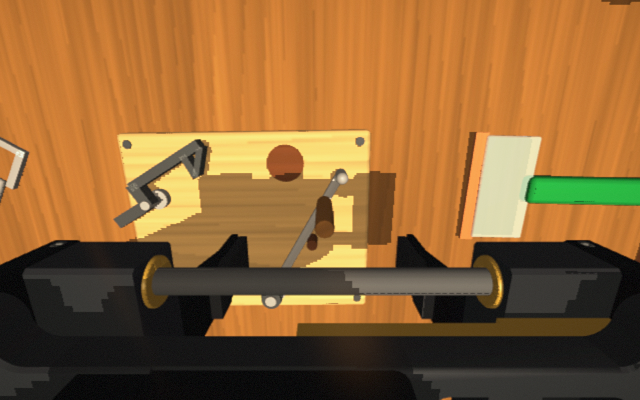

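The wrist view shows the post at about (325,225), midway between the open fingers, with nothing else in their way. I'll descend and close.

```bash
python3 -m jog '[{"dp":[0.1,0.1,2],"twist":0,"fingers":1},{"dp":[0.1,0.1,4.5],"twist":0,"fingers":1},{"dp":[0.1,0.1,6.2],"twist":0,"fingers":1},{"dp":[0.1,0.1,6.3],"twist":0,"fingers":1},{"dp":[0.1,0.1,6.3],"twist":0,"fingers":0.5}]' 30
python3 -m jog '[{"dp":[0,0,0],"twist":0,"fingers":0},{"dp":[0,0,0],"twist":0,"fingers":0},{"dp":[0,0,0],"twist":0,"fingers":0},{"dp":[0,0,0],"twist":0,"fingers":0},{"dp":[0,0,0],"twist":0,"fingers":0},{"dp":[0,0,0],"twist":0,"fingers":0}]' 30
```

```text
time_s: 2.45
tool_pos: [0.5834, 0.2618, 0.0701]
tool_rot: [179.9, -0.0, 90.0]
force: [0.0, -0.0, -0.3]
grip_width: 0.0827
grasp_force: 0.0
time_s: 3.2
tool_pos: [0.5829, 0.2616, 0.0696]
tool_rot: [180.0, -0.0, 90.0]
force: [-0.0, 0.3, 0.4]
grip_width: 0.0251
grasp_force: 0.0
```

```bash
python3 -m jog '[{"dp":[0,0,0],"twist":0,"fingers":0},{"dp":[0,0,0],"twist":0,"fingers":0},{"dp":[0,0,0],"twist":0,"fingers":0},{"dp":[0,0,0],"twist":0,"fingers":0}]' 30
```

```text
time_s: 3.7
tool_pos: [0.5823, 0.2616, 0.0695]
tool_rot: [-179.9, 0.0, 90.0]
force: [-3.9, -0.4, 1.3]
grip_width: 0.0128
grasp_force: 30.0
```

```bash
python3 -m jog '[{"dp":[0.3,-0.65,0],"twist":0,"fingers":0},{"dp":[0.63,-1.36,0],"twist":0,"fingers":0},{"dp":[0.87,-2.1,0],"twist":0,"fingers":0},{"dp":[1.05,-2.8,0],"twist":0,"fingers":0},{"dp":[1.17,-3.5,0],"twist":0,"fingers":0},{"dp":[1.24,-4.28,0],"twist":0,"fingers":0},{"dp":[1.24,-5,0],"twist":0,"fingers":0},{"dp":[1.22,-5.78,0],"twist":0,"fingers":0}]'
```

```text
time_s: 4.7
tool_pos: [0.5275, 0.2774, 0.0699]
tool_rot: [179.6, -0.3, 90.1]
force: [7.9, 6.1, -8.9]
grip_width: 0.0132
grasp_force: 30.0
```

```bash
python3 -m jog '[{"dp":[0.1,-0.7,0],"twist":0,"fingers":0},{"dp":[0,-1.48,0],"twist":0,"fingers":0},{"dp":[-0.25,-2.2,0],"twist":0,"fingers":0},{"dp":[-0.52,-2.91,0],"twist":0,"fingers":0},{"dp":[-0.52,-2.91,0],"twist":0,"fingers":0}]' 35
```

```text
time_s: 5.32
tool_pos: [0.4974, 0.273, 0.0698]
tool_rot: [179.6, -0.4, 90.2]
force: [5.6, 7.5, -8.4]
grip_width: 0.0126
grasp_force: 35.0
```

```bash
python3 -m jog '[{"dp":[-0.2,-0.45,0],"twist":0,"fingers":0},{"dp":[-0.43,-0.9,0],"twist":0,"fingers":0},{"dp":[-0.6,-1.2,0],"twist":0,"fingers":0},{"dp":[-0.78,-1.5,0],"twist":0,"fingers":0},{"dp":[-0.95,-1.75,0],"twist":0,"fingers":0},{"dp":[-1.11,-2,0],"twist":0,"fingers":0},{"dp":[-1.11,-2,0],"twist":0,"fingers":0}]' 40
python3 - <<'E'
from h import *
c=env.read_camera("top"); a=c["pixels"][150:270,180:290]
d=env.read_camera("side"); print(d["pixels"].shape)
b=d["pixels"][90:210,230:340]
cv2.imwrite("pics/c2.png",cv2.resize(np.hstack([a,b]),None,fx=3.6,fy=3.6,interpolation=cv2.INTER_CUBIC))
E
```

```text
time_s: 6.2
tool_pos: [0.4781, 0.2625, 0.0703]
tool_rot: [179.6, -0.4, 90.2]
force: [6.1, 9.0, -8.3]
grip_width: 0.0129
grasp_force: 39.9
(400, 640, 3)
```

View pics/c2.png

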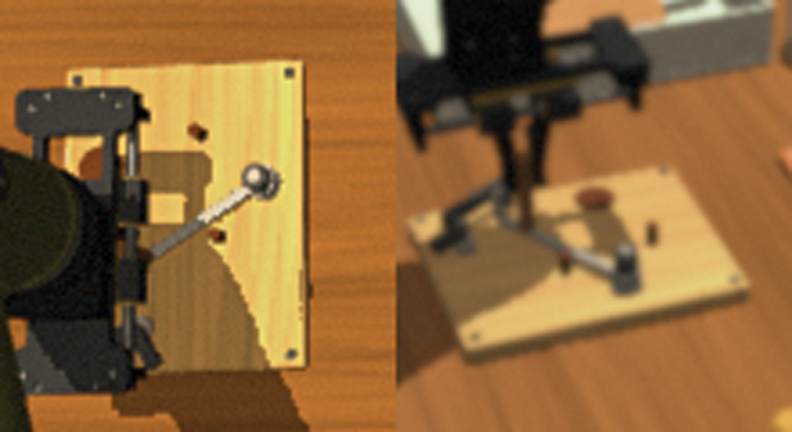

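The crops show the arm drawn back behind the middle peg, with its end at the hook of the catch. The joint angle is about 1.07–1.08, which is marginal, so I'll go a little further.

```bash
python3 -m jog '[{"dp":[-0.15,-0.2,0],"twist":0,"fingers":0},{"dp":[-0.3,-0.42,0],"twist":0,"fingers":0},{"dp":[-0.4,-0.55,0],"twist":0,"fingers":0},{"dp":[-0.4,-0.55,0],"twist":0,"fingers":0},{"dp":[-0.4,-0.55,0],"twist":0,"fingers":0}]' 40
python3 - <<'E'
from h import *
d=env.read_camera("side")
b=d["pixels"][110:190,230:330]
w=env.read_camera("wrist")["pixels"]
cv2.imwrite("pics/c3.png",cv2.resize(b,None,fx=6,fy=6,interpolation=cv2.INTER_CUBIC)); cv2.imwrite("pics/w3.png",w)
E
```

```text
time_s: 6.92
tool_pos: [0.4726, 0.2581, 0.0704]
tool_rot: [179.6, -0.4, 90.1]
force: [5.3, 7.6, -6.6]
grip_width: 0.0128
grasp_force: 39.9
```

View pics/c3.png

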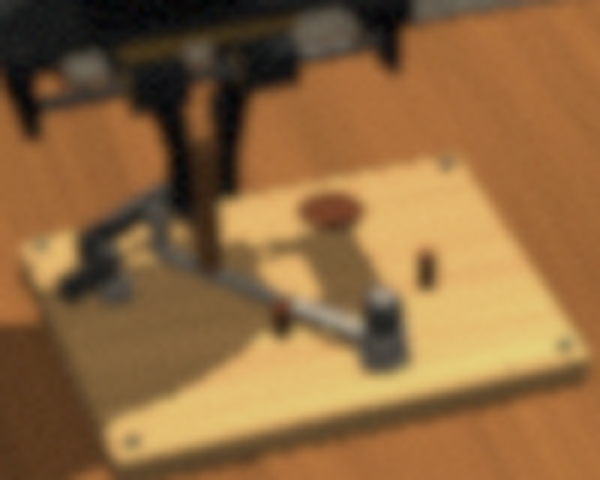

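View pics/w3.png

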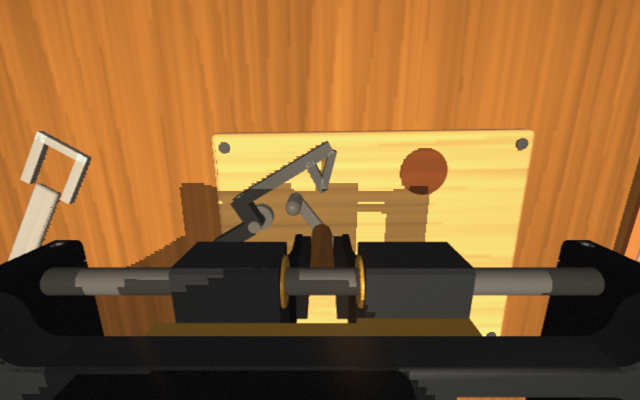

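In the wrist view the pin at (293,204) is past the hook tip at (323,185), and the catch is closed. I'll ease back gently while still holding the post.

```bash
python3 -m jog '[{"dp":[0.15,0.2,0],"twist":0,"fingers":0},{"dp":[0.3,0.4,0],"twist":0,"fingers":0},{"dp":[0.45,0.6,0],"twist":0,"fingers":0},{"dp":[0.6,0.85,0],"twist":0,"fingers":0},{"dp":[0.68,0.95,0],"twist":0,"fingers":0},{"dp":[0.74,1.07,0],"twist":0,"fingers":0},{"dp":[0.74,1.07,0],"twist":0,"fingers":0}]' 40
```

```text
time_s: 7.9
tool_pos: [0.4815, 0.2639, 0.0703]
tool_rot: [179.9, -0.2, 90.1]
force: [0.8, 6.1, -0.5]
grip_width: 0.013
grasp_force: 40.0
```

```bash
python3 -m jog '[{"dp":[0.08,0.1,0],"twist":0,"fingers":0},{"dp":[0.2,0.2,0],"twist":0,"fingers":0},{"dp":[0.3,0.25,0],"twist":0,"fingers":0},{"dp":[0.3,0.25,0],"twist":0,"fingers":0}]' 40
python3 - <<'E'
from h import *
cv2.imwrite("pics/w4.png",cv2.resize(env.read_camera("wrist")["pixels"][110:260,180:380],None,fx=3,fy=3))
E
```

```text
time_s: 8.4
tool_pos: [0.4817, 0.2642, 0.0701]
tool_rot: [-179.8, 0.0, 90.0]
force: [-6.7, 0.6, 7.3]
grip_width: 0.0133
grasp_force: 40.1
```

View pics/w4.png

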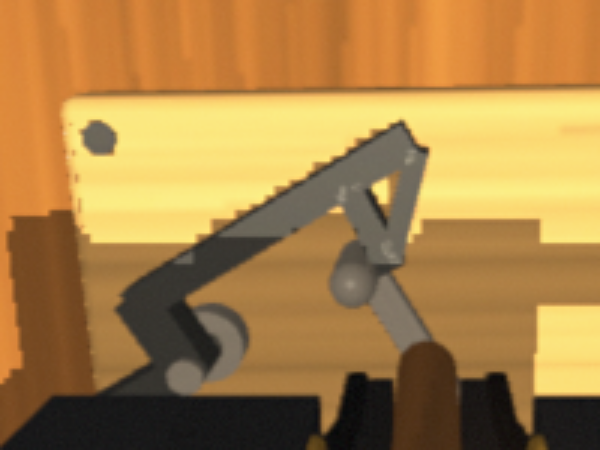

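The force has reversed and the tool no longer follows the command. In the crop the pin at (350,285) bears against the hook tip at (385,255), so it is hooked. I'll unload and then open.

```bash
python3 -m jog '[{"dp":[-0.1,-0.15,0],"twist":0,"fingers":0},{"dp":[-0.1,-0.2,0],"twist":0,"fingers":0},{"dp":[-0.1,-0.2,0],"twist":0,"fingers":0.2},{"dp":[-0.1,-0.2,0],"twist":0,"fingers":0.3},{"dp":[-0.1,-0.2,0],"twist":0,"fingers":0.4},{"dp":[-0.1,-0.2,0],"twist":0,"fingers":0.6},{"dp":[-0.1,-0.2,0],"twist":0,"fingers":0.6}]'
```

```text
time_s: 9.32
tool_pos: [0.4818, 0.2627, 0.0695]
tool_rot: [-180.0, 0.0, 90.0]
force: [0.3, 0.8, -0.2]
grip_width: 0.0462
grasp_force: 0.0
```

```bash
python3 -m jog '[{"dp":[0,0,-1.5],"twist":0,"fingers":0.6},{"dp":[0,0,-4],"twist":0,"fingers":0.6},{"dp":[0,0,-8],"twist":0,"fingers":0.6},{"dp":[0,0,-12],"twist":0,"fingers":0.6},{"dp":[4,0,-13],"twist":0,"fingers":0.6},{"dp":[9,0,-13],"twist":0,"fingers":0.6},{"dp":[12,0,-13],"twist":0,"fingers":0.6},{"dp":[12,0,-13],"twist":0,"fingers":0.6}]'
python3 - <<'E'
from h import *
c=env.read_camera("side"); w=cloud(c)
q=w[(np.abs(w[...,0]-.48)<.03)&(np.abs(w[...,1]-.26)<.03)&(w[...,2]>.06)&(w[...,2]<.105)]; print(len(q),q.mean(0))
cv2.imwrite("pics/s5.png",cv2.resize(c["pixels"][90:250,220:400],None,fx=4,fy=3.7,interpolation=cv2.INTER_CUBIC))
E
```

```text
time_s: 10.32
tool_pos: [0.4805, 0.3861, 0.2002]
tool_rot: [180.0, -0.1, 90.3]
force: [-0.9, 0.2, 0.6]
grip_width: 0.0522
grasp_force: 0.0
66 [0.47886152 0.25703306 0.08270695]
```

View pics/s5.png

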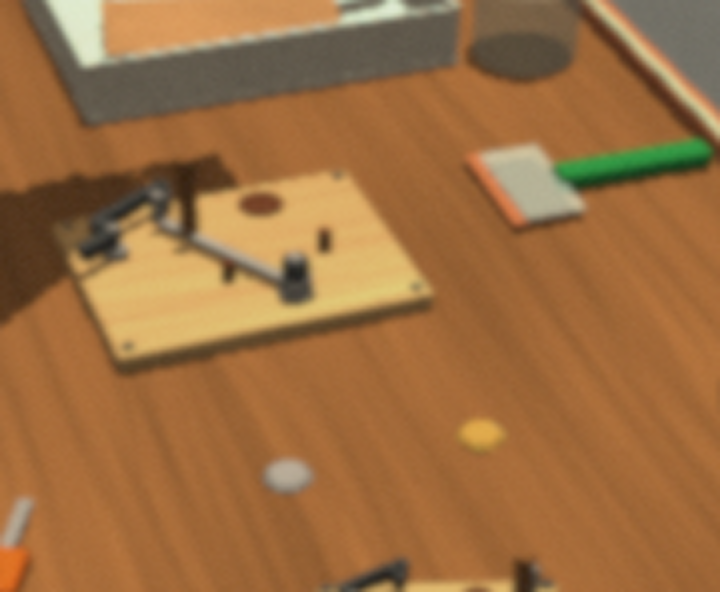

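The side view shows the arm held drawn back, with the post at about (187,200) and its end at the catch near (160,200). The gripper is clear of it.

```bash
python3 -c "
from cell import env
print(env.sign_off())"
```

```text
the job is handed in; nothing more can be done
None
```

The larger flicker is cocked: its catch holds the arm with the gripper clear of it, the smaller flicker was never touched, and I handed the job in at about 10.4 s.

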